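# Index the sample carousel the short way and load a tube

## Robot

A 6-joint arm with a two-finger parallel gripper is mounted at the origin on the work surface. World frame = base frame: x ahead of the robot, y to its left, z up, the work surface at z = 0. Lengths are in m, angles in degrees, forces in N, time in s.
With the tool pointing down it reaches from about 0.3 to 0.75 m from the base axis. Payload 8.5 kg.
Tool frame: the origin (TCP) lies on the centre line of the jaws, within the pads' length; the fingertips stand 11 mm ahead of it and the grasp point (between the pads) lies 8 mm behind it; z points along the fingers, y is the line along which they close (so a half turn about z gives the same grasp; the last joint's range is limited). The gripper opens to 85 mm and grips with 20 to 120 N. Pads are 22 mm wide; open, the fingers measure 114 mm over their backs; the gripper's body (76 mm by 85 mm) begins 54 mm behind the grasp point. The pads swing forward as they close: fully open they stand 13 mm farther back than shut.
Start: joints at [-88.367, 21.807, 74.336, -0, 83.858, -12.336], TCP at [0.133, -0.534, 0.242] pointing down, gripper open.
Joint ranges: [-178.18, 178.18], [-50.72, 133.34], [12.68, 142.11], [-81.47, 261.47], [9.98, 163.14], [-165.26, 165.26]. Speed limits (degrees/s): [136.94, 136.94, 180, 180, 180, 180].

## Interface

Orientations are given as a 3x3 rotation matrix whose columns are the frame's x, y, z axes.
In Python, from rig import env, get_image, close_job gives the robot as it stands (env), with the cameras as plain functions and the job as plain functions.
- The arm moves only by the shell command python3 nudge.py 'ROWS' [FORCE]. ROWS is a JSON list of rows, 1 to 10 of them, each of 5 numbers: dx, dy, dz in m, then a turn about the tool's z in degrees, then the finger opening in m; each row shifts and turns the commanded pose from where the row before left it, along the tool's axes as they then stand; what a row does not reach is not made up. A row lasts 1/10 s, in which the tool goes at most 0.05 m and 8.59 degrees, less where a joint would pass 70% of its speed; a pose out of reach is approached as far as the arm can. The fingers move at their own pace and stop on an object; FORCE is the grip in N (left out, the last holds). Time passes only in rows, so rows that do not move let the fingers close. It prints the time, the measured TCP pose, the force, the opening and the grip force at its end.
- env.observe(): the state, without advancing time (a new reading comes with each control period).
- get_image(name): name is "scene" or "top" or "wrist"; returns a dict with "pixels" (384x512x3 uint8, red, green, blue), "K" (3x3 intrinsics, pixels), "extrinsics" (4x4, takes a point from world to camera coordinates). Camera axes: x right, y down, z forward; pixel columns grow to the right and rows downward; lengths in m; the calibration is good to about 2 mm. A picture is of the moment at which its call begins. There is no depth.
- close_job(): hands the job in; it is judged then, once.
The state is a dict: "time_s": time; "q": joint angles; "qvel": joint speeds; "joint_efforts": joint torques, N m; "position": TCP position; "tool_rot": TCP orientation; "ft_force": force on the tool from outside, world axes, zero at the start; "wrist_torque": the same for the moment, N m; "grip_width": finger opening in m; "gripper_force": force on a finger pad.
Only numpy, scipy, OpenCV 4.12 (cv2) and the standard library are available. Lean on these libraries where they do the work, as an engineer would, in place of code of your own. Each camera call takes 0.05 s, during which the arm holds its last target. There are 200 camera calls.

## Task

Load the waiting sample tube into the sample changer: push the carousel's hub knob down against its spring until it bottoms, without leaning on it with more than 18 N, and keep it down while you turn the carousel the shorter way round until its one empty holder stands at the reader post, with the knob sprung fully back up. Then take the tube that stands alone at the end of the black rack and, keeping it upright, press it gently down past the holder's spring clip until it is fully home. Do not disturb the other things on the bench.

Things in the scene. Friction and masses are not known exactly. Their poses are not given: they have to be found in the camera images.
- changer: sample changer, fixed to the bench: white round housing 216 mm across, 38 mm high; origin on the carousel's vertical axis at bench level, z up. At its -x side, 114 to 142 mm from the axis, stands the reader post (46 mm wide, 112 mm high, dark window facing the carousel); at +x, from 80 to 208 mm, a console 81 mm high
- disc (a point): point on the carousel's axis, on top of its aluminium disc (200 mm across), 48 mm above the bench. On the disc stand nine black round holders, 24 mm across, rims 88 mm above the bench, every 40 degrees on a circle of 85 mm radius. Eight hold capped tubes, tops 133 mm above the bench; one is empty
- carousel (a joint): angle of the carousel, rad, growing anticlockwise from above, without end: at 0 and at 2 pi (the same) the empty holder is at the reader post. Starts between 0.6 and 5.7, locked at one of nine places 0.698 rad apart. Let up within 0.15 rad of a place, the knob snaps home; elsewhere it stays half down on the lock until turned on. Turns easily when free (under 0.1 N m)
- knob (a joint): how far the hub knob is pushed down, m; 0 is up and locked. Its spring takes 8 N to start and 0.3 N more per mm. The lock lets go at a depth between 3 and 18 mm that differs from start to start and cannot be seen; about 1 mm deeper the knob meets a hard stop, felt as a steep rise above the spring's 9 to 14 N. It must be kept down while turning
- skirt: the hub knob's round black skirt, 58 mm across, 8 mm thick (origin: centre of its top), on the carousel's axis, 118 mm above the bench when up. On it a polished, slippery steel bar grip, 24 mm high, 50 mm long, 14 mm thick: take it from above by its long sides, fingertips set on the skirt to push it down. Axes turn with the carousel: z up, x along the bar, -x towards the empty holder
- holder (a point): centre of the inner floor of the empty holder, 52 mm above the bench, moving with the carousel. Bore 16 mm wide, 36 mm deep. A spring clip on its outer side bulges into the bore 10 to 28 mm above the floor and presses the tube inwards, up to 1.5 mm off centre; pushing the tube past it takes about 3 to 10 N, and the tube does not drop home by itself
- load_point (a point): fixed point in front of the reader post, 85 mm from the carousel's axis in the housing's -x direction: the centre of the empty holder must come here
- tube: the sample tube to load: 13 mm across, round foot, ribbed 16 mm cap that is the top 20 mm, 81 mm long over all, 15 to 31 g. Origin at the foot, z along the tube to the cap. It starts standing in the rack with its cap's top 91 mm above the bench
- rack: fixed black tube rack, 44 x 150 mm, 45 mm high, origin at the centre of its underside, five holes in a row along its y, 35 mm deep. The tube to load stands alone in the hole at y = -58 mm; the holes at -29 and 0 mm are empty, those at +29 and +58 mm hold two other tubes, of the same kind

How it is judged (in metres and radians):
On the way, in this order (a step that is already met when the one before it is completed fails the run):
1. the empty holder stands at the reader post, turned there the shorter way, and the knob is back up and locked (horizontal distance between holder and load_point below 0.008 m and value of joint knob below 0.002 m), for 0.2 s.
2. the tube is upright and fully home in that holder (horizontal distance between holder and load_point below 0.008 m and horizontal distance between tube and holder below 0.006 m and z of tube in the frame of holder between -0.003 and 0.0025 m and angle between tube's own z axis and vertical below 0.12 rad), for 0.2 s.
At the end, for the whole second after the job is handed in: The empty holder is at the reader post (its centre within 8 mm of the loading point), the knob is up (pressed less than 2 mm), and the tube stands in that holder upright within 0.12 rad, its foot within 2.5 mm of the holder's floor, at rest and let go (all of step 2 and value of joint knob below 0.002 m and linear speed of tube below 0.02 m/s); the robot touches nothing.
It fails at once if the carousel is turned the longer way round (the empty holder passes the point opposite the reader) (value of joint carousel between 2.99 and 3.29 rad).
It fails at once if the tube is tipped over (more than 35 degrees) (angle between tube's own z axis and vertical above 0.61 rad).
It fails at once if another thing on the bench is disturbed (moved more than 30 mm) (distance of any of pot_a, pot_b, cap_a, cap_b, tip_box, timer, marker from where it was at the start of the episode above 0.03 m).
It fails at once if the knob is leaned on with more than 18 N on its skirt (contact force between the fingers and skirt above 18 N).
It fails at once if the tube is rammed: more than 30 N between it and the holder (contact force between tube and carousel above 30 N).
It also fails if it takes over 72 s, if anything falls off the work surface, if the arm or the gripper's body presses on something with over 40 N, if the wrist force passes 120 N, or if a joint passes its speed limit or range.

## Working session

There is one attempt and no reset: what is moved stays moved. The work goes in short steps, Python scripts to look and compute and a shell command to move; the robot and the scene stay as the last step left them, time stands still between calls to the robot, and variables do not carry over. Pictures are saved under pics/ and viewed, at most 10 in all, crops included, and the job is handed in when it is done.

```bash
ls; mkdir -p pics; cat > h.py <<'E'
import numpy as np,cv2
from rig import env, get_image, close_job
def snap(n,f):
    im=get_image(n);cv2.imwrite(f'pics/{f}.png',im['pixels'][:,:,::-1]);np.savez(f'pics/{f}.npz',K=im['K'],E=im['extrinsics']);return im
def ray(f,u,v,z):
    d=np.load(f'pics/{f}.npz');K,E=d['K'],d['E'];R,t=E[:3,:3],E[:3,3]
    c=-R.T@t;r=R.T@np.linalg.solve(K,[u,v,1.]);return c+r*(z-c[2])/r[2]
def proj(f,p):
    d=np.load(f'pics/{f}.npz');q=d['K']@(d['E'][:3,:3]@np.array(p)+d['E'][:3,3]);return q[:2]/q[2]
E
python3 - <<'E'
from h import *
for n in ['scene','top','wrist']: snap(n,n+'0')
a=[cv2.imread(f'pics/{n}0.png') for n in ['scene','top']]
s=env.observe();print({k:np.round(v,3).tolist() for k,v in s.items()})
d=np.load('pics/top0.npz');print(d['K'],d['E'])
E
```

```text
nudge.py
pics
rig.py
{'time_s': 0.15, 'q': [-88.367, 21.833, 74.37, 0.002, 83.857, -12.337], 'qvel': [-0.004, -0.066, -0.081, -0.065, -0.042, 0.03], 'joint_efforts': [0.003, -44.862, -23.135, -0.0, 0.004, -0.0], 'position': [0.133, -0.534, 0.242], 'tool_rot': [[0.97, 0.241, 0.0], [0.241, -0.97, 0.001], [0.0, -0.001, -1.0]], 'ft_force': [0.394, -0.406, -0.396], 'wrist_torque': [0.028, -0.025, 0.066], 'gripper_force': 0.0, 'grip_width': 0.085}
[[360.84466787   0.         257.23291913]
 [  0.         360.84466787 193.65520546]
 [  0.           0.           1.        ]] [[-0.01665388 -0.99975093  0.01485673 -0.11369848]
 [-0.99196309  0.01465655 -0.12567583  0.53931773]
 [ 0.12542678 -0.01683031 -0.99196011  0.7395452 ]
 [ 0.          0.          0.          1.        ]]
```

View pics/top0.png

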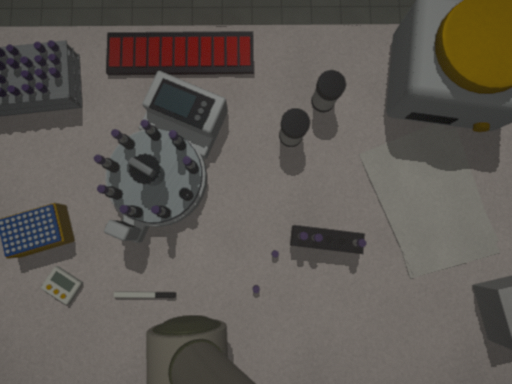

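View pics/scene0.png

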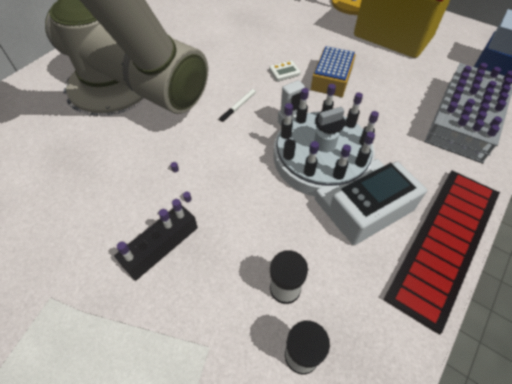

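Top view: the changer knob is near (146,168), the empty holder near (186,194), the post near (124,230), and the console near (186,100). The rack is near (327,240), with the lone tube at (361,243). I'll zoom in on these.

```bash
python3 - <<'E'
from h import *
a=cv2.imread('pics/top0.png')
b=cv2.resize(a[110:250,85:215],None,fx=4,fy=4,interpolation=cv2.INTER_CUBIC)
c=cv2.resize(a[215:265,280:375],None,fx=2.8,fy=2.8,interpolation=cv2.INTER_CUBIC)
o=np.zeros((560,796,3),np.uint8);o[:560,:520]=b;o[:c.shape[0],525:525+c.shape[1]]=c
cv2.imwrite('pics/z.png',o);print(o.shape)
E
```

```text
(560, 796, 3)
```

View pics/z.png

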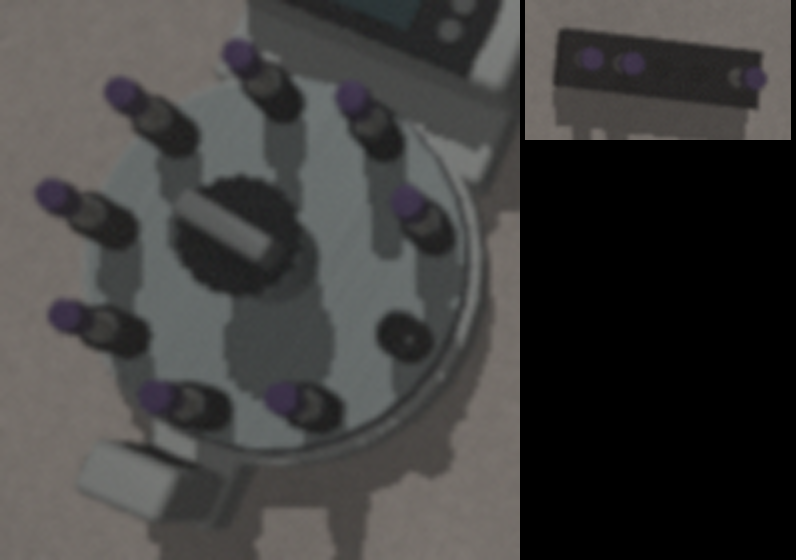

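Zoomed view: the caps form a ring of eight, and the empty holder's rim is at zoom (405,335). The bar on the knob runs from (185,200) to (265,250), the post top is at (135,480), and the lone cap is at (755,78). Next I'll fit the geometry.

```bash
cat > fit.py <<'E'
from h import *
from scipy.optimize import least_squares
Z=lambda u,v:(u/4+85-.4,v/4+110-.4)
caps=np.array([ray('top0',*Z(*p),.133)[:2] for p in [(240,53),(353,97),(408,200),(287,398),(157,396),(68,315),(53,195),(123,95)]])
def f(p):
    d=caps-p[:2];a=np.arctan2(d[:,1],d[:,0]);k=np.round((a-p[2])/np.radians(40))
    m=p[2]+k*np.radians(40);return (d-.085*np.c_[np.cos(m),np.sin(m)]).ravel()
best=min((least_squares(f,[*caps.mean(0),t]) for t in np.radians([0,10,20,30])),key=lambda r:r.cost)
c=best.x[:2];print('axis',c,'ring deg',np.degrees(best.x[2])%40,'rms',np.sqrt((best.fun**2).mean()))
sk=ray('top0',*Z(238,234),.118);print('skirt',sk)
h=ray('top0',*Z(405,335),.088);d=h[:2]-c;print('holder',h,np.linalg.norm(d),np.degrees(np.arctan2(d[1],d[0])))
p=ray('top0',*Z(133,481),.112);d=p[:2]-c;print('post',p,np.linalg.norm(d),np.degrees(np.arctan2(d[1],d[0])))
b1,b2=ray('top0',*Z(190,200),.142),ray('top0',*Z(262,250),.142);print('bar',np.degrees(np.arctan2(*(b2-b1)[1::-1])),(b1+b2)/2,np.linalg.norm(b2-b1))
t=[ray('top0',x,y,.091) for x,y in [(361.8,242.6),(303.6,235.4),(318,237.2)]];print('tubes',t)
for a,b in [(0,1),(0,2)]: print(np.linalg.norm(t[a]-t[b]))
for q in [[*c,.142],*[list(x) for x in t],h]: print('in scene',proj('scene0',q))
E
python3 fit.py; python3 nudge.py 2>&1 | head -5
```

```text
axis [0.57929218 0.09492714] ring deg 38.409160315445064 rms 0.0006114906099438184
skirt [0.57967219 0.09587971 0.118     ]
holder [0.53346032 0.02092633 0.088     ] 0.08704413082885953 -121.7716997258783
post [0.46246588 0.14451461 0.112     ] 0.12691454254191523 157.0009791685493
bar -125.46120375319425 [0.57913781 0.09436638 0.142     ] 0.04150330325851503
tubes [array([ 0.43044509, -0.32497642,  0.091     ]), array([ 0.44637736, -0.21091273,  0.091     ]), array([ 0.44239885, -0.23913566,  0.091     ])]
0.11517101841101145
0.08666907913823153
in scene [331.31651214 111.21621439]
in scene [121.92268786 243.72364207]
in scene [176.26774372 200.97090701]
in scene [163.54904231 210.95418599]
in scene [288.29049521 143.36383208]
Traceback (most recent call last):
  File "nudge.py", line 5, in <module>
    connect(sys.argv[1:4])
    ~~~~~~~^^^^^^^^^^^^^^^
TypeError: make.<locals>.jog() missing 1 required positional argument: 'text'
```

Cross-checks agree: ring fit rms is 0.6 mm, and the tube spacings of 115 and 87 mm match the 116 and 87 given. The empty holder is at -121.6° and the reader at 158.4°, so the carousel stands at +80° and must turn 80° clockwise.

```bash
cat > go.py <<'E'
import sys
from h import *
# usage: go.py x y z yaw(tool y angle, deg)
s=env.observe();R=np.array(s['tool_rot']);p=np.array(s['position'])
t=np.array([float(a) for a in sys.argv[1:4]]);d=R.T@(t-p)
y=np.degrees(np.arctan2(R[1,1],R[0,1]))
print('d tool',d.round(4),'dist',np.linalg.norm(d).round(4),'yaw',y.round(2),'turn',round(-((float(sys.argv[4])-y+180)%360-180),2),'q6',s['q'][5],'F',np.round(s['ft_force'],2),'t',s['time_s'],'tilt',R[:,2].round(4))
E
python3 nudge.py '[[0.036,-0.031,0,0,0.05],[0.036,-0.031,0,0,0.05],[0.036,-0.031,0,0,0.05],[0.036,-0.031,0,0,0.05],[0.036,-0.031,0,0,0.05],[0.036,-0.031,0,0,0.05],[0.036,-0.031,0,0,0.05],[0.036,-0.031,0,0,0.05],[0.036,-0.031,0,0,0.05],[0.036,-0.031,0,0,0.05]]' 20
python3 go.py 0.5795 0.0953 0.20 -31.6
```

```text
time_s: 1.15
position: [0.408, -0.1441, 0.2424]
tool_rot: [[0.97, 0.241, 0.0], [0.241, -0.97, -0.0], [0.0, 0.0, -1.0]]
ft_force: [0.6, -1.2, -0.0]
grip_width: 0.0502
gripper_force: 0.0
d tool [ 0.2242 -0.191   0.0424] dist 0.2976 yaw -76.04 turn -44.44 q6 40.826646326206095 F [ 0.61 -1.17 -0.02] t 1.15 tilt [ 1.e-04 -1.e-04 -1.e+00]
```

```bash
python3 nudge.py '[[0.037,-0.032,0,0,0.05],[0.037,-0.032,0,0,0.05],[0.037,-0.032,0,0,0.05],[0.037,-0.032,0,0,0.05],[0.037,-0.032,0,0,0.05],[0.037,-0.032,0.02,0,0.05],[0,0,0.02,-8.4,0.035],[0,0,0,-8.5,0.035],[0,0,0,-8.5,0.035],[0,0,0,-8.5,0.035]]' 20
python3 nudge.py '[[0,0,0,-8.5,0.035],[0,0,0,-2,0.035],[0,0,0,0,0.035],[0,0,0,0,0.035]]'
python3 go.py 0.5795 0.0953 0.14 -31.6
python3 -c "
from h import *
snap('wrist','w1');im=cv2.imread('pics/w1.png');o=np.zeros((384,800,3),np.uint8);o[:,:512]=im;snap('top','t1');o[:280,512:]=cv2.resize(cv2.imread('pics/t1.png')[90:230,72:216],(288,280));cv2.imwrite('pics/w1c.png',o)
print(proj('w1',[.5795,.0953,.142]))"
```

```text
time_s: 2.15
position: [0.5748, 0.0919, 0.2029]
tool_rot: [[0.666, 0.746, -0.001], [0.746, -0.666, 0.0], [-0.001, -0.001, -1.0]]
ft_force: [0.5, -0.5, -0.1]
grip_width: 0.035
gripper_force: 0.0
time_s: 2.55
position: [0.5748, 0.0918, 0.2032]
tool_rot: [[0.526, 0.851, -0.0], [0.851, -0.526, -0.0], [-0.0, -0.0, -1.0]]
ft_force: [0.6, 0.8, 0.2]
grip_width: 0.035
gripper_force: 0.0
d tool [0.0055 0.0022 0.0632] dist 0.0635 yaw -31.7 turn -0.1 q6 29.12969960946413 F [0.58 0.76 0.2 ] t 2.55 tilt [-5.e-04 -0.e+00 -1.e+00]
[257.5515103  198.15387252]
```

View pics/w1c.png

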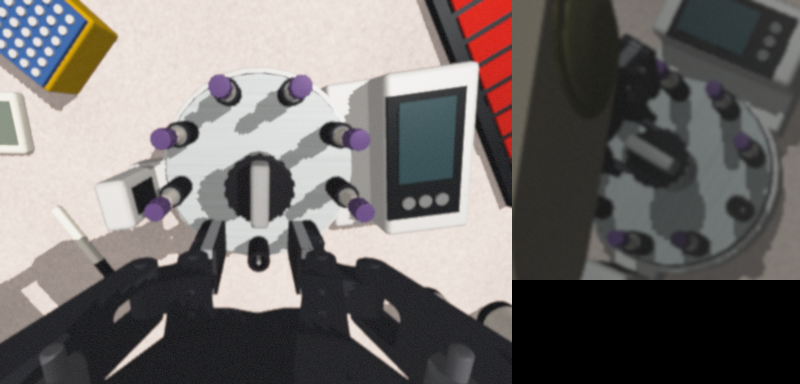

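The wrist view shows the bar upright in the image, from about (260,160) to (260,226), so the yaw is right. I'll refine its centre.

```bash
python3 -c "
from h import *
print(ray('w1',260.3,193,.142),ray('w1',259,188,.118))
im=cv2.imread('pics/w1.png').astype(int).sum(2)
for r in (170,185,200,215):print(r,im[r,244:278])
print(im[152:236,260])"
```

```text
[0.58331398 0.09761671 0.142     ] [0.58125877 0.09568775 0.118     ]
170 [103  75 100 102 106 164 272 384 453 498 530 546 548 565 554 557 568 562
 562 558 554 551 540 514 460 349 212 152 142 127 133 141 134 130]
185 [101  91  92  90 111 154 260 379 456 505 534 552 553 555 555 564 562 566
 558 556 562 545 539 514 440 316 192 128 127 113 124 128 127 113]
200 [ 57  74 103  96 121 136 260 386 456 498 534 559 559 555 557 565 563 553
 553 552 553 550 526 492 414 281 164 124 124 124 126 111 128 121]
215 [ 90  75  74  85  92 147 262 371 457 501 536 546 552 551 551 556 555 555
 553 554 546 547 533 494 399 265 149 108 124 136 140 147 178 262]
[386 269 179 130 144 143 147 176 236 292 316 342 355 406 475 524 543 556
 568 567 559 569 561 565 571 559 560 562 555 557 564 564 564 562 565 563
 569 561 569 562 561 572 563 567 561 559 561 555 563 556 559 555 558 557
 556 552 553 554 557 553 555 557 557 555 557 553 556 552 554 549 552 551
 552 542 537 518 567 623 644 652 653 655 630 531]
```

```bash
python3 nudge.py '[[0.0066,0.0027,0.01,0,0.035],[0,0,0.03,0,0.035],[0,0,0.028,0,0.035],[0,0,0,0,0.035],[0,0,0,0,0.01],[0,0,0,0,0.01],[0,0,0,0,0.01],[0,0,0,0,0.01],[0,0,0,0,0.01]]' 20
python3 go.py 0.5805 0.096 0.129 -31.6; python3 -c "
from rig import env, get_image, close_job;s=env.observe();print(s['wrist_torque'])"
```

```text
time_s: 3.55
position: [0.5805, 0.0966, 0.1365]
tool_rot: [[0.524, 0.852, 0.001], [0.852, -0.524, 0.001], [0.001, 0.0, -1.0]]
ft_force: [-4.3, 3.9, 1.9]
grip_width: 0.0132
gripper_force: 24.4
d tool [-0.0005  0.0003  0.0075] dist 0.0075 yaw -31.62 turn -0.02 q6 29.505795473561836 F [-4.33  3.86  1.9 ] t 3.55 tilt [ 6.e-04  9.e-04 -1.e+00]
[ 0.6501034   0.71704986 -0.03034558]
```

```bash
python3 nudge.py '[[0,-0.0008,0.002,0,0.01],[0,0,0.002,0,0.01],[0,0,0,0,0.01]]'
python3 go.py 0.5805 0.096 0.129 -31.6;  python3 nudge.py '[[0,0,0.001,0,0.01],[0,0,0,0,0.01]]'; python3 nudge.py '[[0,0,0.001,0,0.01],[0,0,0,0,0.01]]'; python3 nudge.py '[[0,0,0.001,0,0.01],[0,0,0,0,0.01]]'
```

```text
time_s: 3.85
position: [0.5804, 0.0966, 0.1333]
tool_rot: [[0.524, 0.851, 0.003], [0.852, -0.524, 0.0], [0.002, 0.002, -1.0]]
ft_force: [-4.3, 2.0, 8.0]
grip_width: 0.0135
gripper_force: 25.3
d tool [-0.0005  0.0004  0.0043] dist 0.0044 yaw -31.62 turn -0.02 q6 29.544731538881233 F [-4.33  2.02  7.97] t 3.85 tilt [ 2.8e-03  1.0e-04 -1.0e+00]
time_s: 4.05
position: [0.5804, 0.0966, 0.1325]
tool_rot: [[0.524, 0.851, 0.003], [0.851, -0.524, 0.0], [0.002, 0.002, -1.0]]
ft_force: [-4.5, 2.2, 7.2]
grip_width: 0.0135
gripper_force: 25.3
time_s: 4.25
position: [0.5804, 0.0966, 0.1315]
tool_rot: [[0.524, 0.851, 0.003], [0.851, -0.524, 0.0], [0.002, 0.002, -1.0]]
ft_force: [-4.5, 2.5, 7.4]
grip_width: 0.0136
gripper_force: 25.4
time_s: 4.45
position: [0.5804, 0.0966, 0.1306]
tool_rot: [[0.524, 0.851, 0.003], [0.852, -0.524, 0.0], [0.002, 0.003, -1.0]]
ft_force: [-4.5, 1.2, 8.4]
grip_width: 0.0133
gripper_force: 25.4
```

```bash
for i in 1 2 3; do python3 nudge.py '[[0,0,0.001,0,0.01],[0,0,0,0,0.01]]' | grep -E 'pos|ft'; done
```

```text
position: [0.5804, 0.0966, 0.1296]
ft_force: [-4.8, 2.7, 9.6]
position: [0.5804, 0.0966, 0.1286]
ft_force: [-5.0, 2.6, 9.5]
position: [0.5805, 0.0966, 0.1277]
ft_force: [-4.8, 2.7, 9.6]
```

```bash
for i in 1 2 3; do python3 nudge.py '[[0,0,0.001,0,0.01],[0,0,0,0,0.01]]' | grep -E 'pos|ft'; done
```

```text
position: [0.5804, 0.0966, 0.1267]
ft_force: [-5.2, 1.8, 9.5]
position: [0.5804, 0.0966, 0.1257]
ft_force: [-4.7, 1.3, 10.5]
position: [0.5804, 0.0966, 0.1248]
ft_force: [-6.0, 2.7, 10.7]
```

```bash
cat > ok.py <<'E'
import sys,json
d=dict(l.split(': ',1) for l in sys.stdin.read().strip().split('\n'))
p=json.loads(d['position']);f=json.loads(d['ft_force']);print(d['time_s'],p,f,d['gripper_force']);sys.exit(f[2]>float(sys.argv[1]))
E
python3 nudge.py '[[0,0,0.0005,0,0.01],[0,0,0,0,0.01]]' | python3 ok.py 12.3 &&
python3 nudge.py '[[0,0,0.0005,0,0.01],[0,0,0,0,0.01]]' | python3 ok.py 12.3 &&
python3 nudge.py '[[0,0,0.0005,0,0.01],[0,0,0,0,0.01]]' | python3 ok.py 12.5 &&
python3 nudge.py '[[0,0,0.0005,0,0.01],[0,0,0,0,0.01]]' | python3 ok.py 12.5 &&
python3 nudge.py '[[0,0,0.0005,0,0.01],[0,0,0,0,0.01]]' | python3 ok.py 12.8 &&
python3 nudge.py '[[0,0,0.0005,0,0.01],[0,0,0,0,0.01]]' | python3 ok.py 12.8
```

```text
5.85 [0.5805, 0.0966, 0.1243] [-4.2, 2.4, 10.3] 25.6
6.05 [0.5804, 0.0966, 0.1239] [-5.1, 1.9, 11.5] 25.6
6.25 [0.5804, 0.0966, 0.1234] [-5.7, 1.4, 11.2] 25.7
6.45 [0.5805, 0.0966, 0.1229] [-6.4, 1.2, 11.5] 25.7
6.65 [0.5804, 0.0966, 0.1224] [-5.9, 1.7, 11.3] 25.7
6.85 [0.5804, 0.0966, 0.1219] [-4.8, 1.1, 12.1] 25.7
```

```bash
python3 nudge.py '[[0,0,0.0005,0,0.01],[0,0,0,0,0.01]]' | python3 ok.py 13.5 &&
python3 nudge.py '[[0,0,0.0005,0,0.01],[0,0,0,0,0.01]]' | python3 ok.py 13.5 &&
python3 nudge.py '[[0,0,0.0005,0,0.01],[0,0,0,0,0.01]]' | python3 ok.py 13.5 &&
python3 nudge.py '[[0,0,0.0005,0,0.01],[0,0,0,0,0.01]]' | python3 ok.py 13.5 &&
python3 nudge.py '[[0,0,0.0005,0,0.01],[0,0,0,0,0.01]]' | python3 ok.py 13.8 &&
python3 nudge.py '[[0,0,0.0005,0,0.01],[0,0,0,0,0.01]]' | python3 ok.py 13.8 &&
python3 nudge.py '[[0,0,0.0005,0,0.01],[0,0,0,0,0.01]]' | python3 ok.py 13.8 &&
python3 nudge.py '[[0,0,0.0005,0,0.01],[0,0,0,0,0.01]]' | python3 ok.py 14
```

```text
7.05 [0.5804, 0.0966, 0.1214] [-6.2, 1.5, 11.2] 25.7
7.25 [0.5804, 0.0966, 0.1209] [-5.9, 3.0, 12.1] 25.7
7.45 [0.5804, 0.0966, 0.1204] [-5.9, 2.3, 11.3] 25.8
7.65 [0.5804, 0.0966, 0.12] [-5.9, 2.3, 11.7] 25.8
7.85 [0.5804, 0.0966, 0.1196] [-6.8, 1.9, 12.5] 26.0
8.05 [0.5805, 0.0966, 0.1194] [-7.2, 2.8, 14.8] 26.2
```

The stop is felt: the steep rise to 14.8 N came at about 10 mm deep. I'll ease off slightly and start turning clockwise.

```bash
python3 nudge.py '[[0,-0.0005,-0.0002,0,0.01],[0,0,0,2,0.01],[0,0,0,3,0.01],[0,0,0,3,0.01],[0,0,0,0,0.01]]'
python3 go.py 0.5804 0.0966 0.1194 -111.6
```

```text
time_s: 8.55
position: [0.5806, 0.0965, 0.1196]
tool_rot: [[0.639, 0.769, 0.005], [0.769, -0.639, -0.0], [0.003, 0.004, -1.0]]
ft_force: [-3.8, -0.3, 13.8]
grip_width: 0.0135
gripper_force: 26.0
d tool [-0.0001 -0.0002  0.0002] dist 0.0003 yaw -39.72 turn 71.88 q6 37.6549550792038 F [-3.79 -0.34 13.79] t 8.55 tilt [ 4.9e-03 -5.0e-04 -1.0e+00]
```

```bash
python3 nudge.py '[[0,0,0,4,0.01],[0,0,0,4,0.01],[0,0,0,4,0.01],[0,0,0,4,0.01],[0,0,0,4,0.01],[0,0,0,4,0.01],[0,0,0,4,0.01],[0,0,0,4,0.01],[0,0,0,4,0.01],[0,0,0,0,0.01]]' | python3 ok.py 16
python3 go.py 0.5804 0.0966 0.1194 -111.6
python3 -c "
from h import *
print(env.observe()['wrist_torque']);snap('top','t2');snap('wrist','w2');o=np.zeros((384,800,3),np.uint8);o[:,:512]=cv2.imread('pics/w2.png');o[:280,512:]=cv2.resize(cv2.imread('pics/t2.png')[90:230,72:216],(288,280));cv2.imwrite('pics/w2c.png',o)"
```

```text
9.55 [0.5811, 0.0959, 0.1197] [-2.3, -1.8, 12.4] 25.9
d tool [-0.0005 -0.0008  0.0003] dist 0.001 yaw -75.76 turn 35.84 q6 73.68150261030098 F [-2.3  -1.78 12.44] t 9.55 tilt [ 0.006  -0.0015 -1.    ]
[-0.41218804  0.48612947 -0.04442423]
```

View pics/w2c.png

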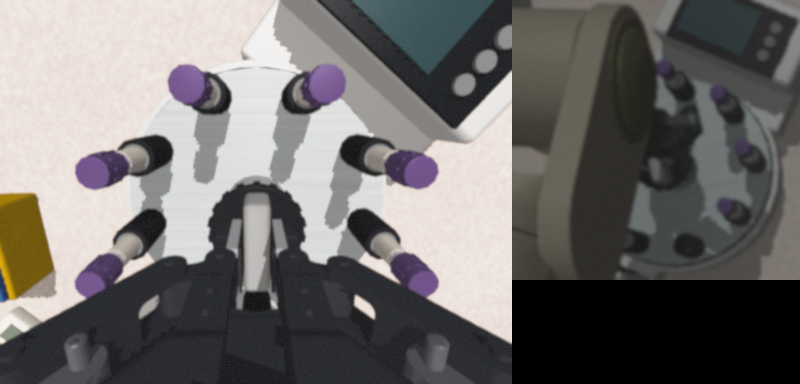

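The carousel turned with the tool, and the empty holder is now at (688,245) in the right panel. I'll turn the remaining 36°.

```bash
python3 nudge.py '[[0,0,0.0001,4,0.01],[0,0,0,4,0.01],[0,0,0,4,0.01],[0,0,0,4,0.01],[0,0,0,4,0.01],[0,0,0,4,0.01],[0,0,0,4,0.01],[0,0,0,4,0.01],[0,0,0,3.8,0.01],[0,0,0,0,0.01]]' | python3 ok.py 16
python3 go.py 0.5804 0.0966 0.1194 -111.6
```

```text
10.65 [0.5811, 0.0952, 0.1196] [-2.3, -6.0, 12.4] 26.0
d tool [-0.0011 -0.0011  0.0002] dist 0.0016 yaw -111.56 turn 0.04 q6 109.47459382581157 F [-2.32 -5.97 12.42] t 10.65 tilt [ 0.0059 -0.003  -1.    ]
```

```bash
python3 nudge.py '[[0,0,-0.003,0,0.01],[0,0,-0.003,0,0.01],[0,0,-0.003,0,0.01],[0,0,-0.002,0,0.01],[0,0,-0.001,0,0.04],[0,0,0,0,0.04],[0,0,-0.005,0,0.04],[0,0,-0.04,0,0.04],[0,0,-0.045,0,0.04],[0,0,0,0,0.04]]'
python3 go.py 0.43 -0.325 0.22 -111.6
python3 -c "
from h import *
snap('wrist','w3')
for p in [[.5804,.0964,.118],[.5804,.0964,.142],[.5013,.1277,.088]]: print(proj('w3',p))"
```

```text
time_s: 11.65
position: [0.5816, 0.0968, 0.2248]
tool_rot: [[0.931, -0.365, 0.012], [-0.365, -0.931, -0.0], [0.011, -0.004, -1.0]]
ft_force: [0.4, 0.7, -0.2]
grip_width: 0.04
gripper_force: 0.0
d tool [0.0128 0.4481 0.0032] dist 0.4483 yaw -111.41 turn 0.19 q6 109.36571421405436 F [ 0.4   0.65 -0.2 ] t 11.65 tilt [ 1.160e-02 -4.000e-04 -9.999e-01]
[256.68592019 193.4641818 ]
[256.59780436 201.3413198 ]
[256.61924194 260.60454655]
```

View pics/w3.png

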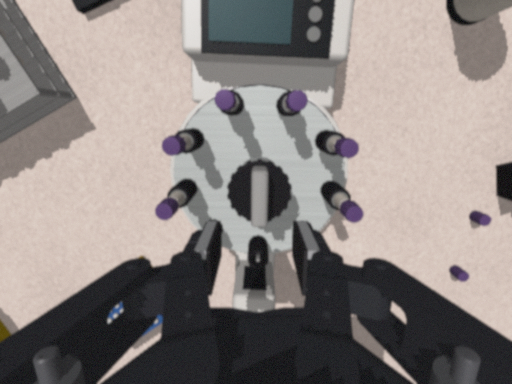

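Wrist view: the console is straight at the top, the bar runs vertically at (260,195), and the empty holder at (258,245) is directly in front of the post. I'll move to the tube next and check both targets with other cameras.

```bash
python3 nudge.py '[[0.001,0.045,0,0,0.04],[0.001,0.045,0,0,0.04],[0.001,0.045,0,0,0.04],[0.001,0.045,0,0,0.04],[0.001,0.045,0,0,0.04],[0.002,0.045,0,0,0.04],[0.001,0.045,0,0,0.04],[0.001,0.045,0,0,0.04],[0.002,0.045,0,0,0.04],[0.002,0.043,0,0,0.04]]' >/dev/null
python3 nudge.py '[[0,0,0.03,0,0.04],[0,0,0.03,0,0.04],[0,0,0,0,0.04],[0,0,0,0,0.04]]'
python3 go.py 0.4304 -0.325 0.16 -111.6
python3 -c "
from h import *
snap('wrist','w4');snap('top','t4');snap('scene','s4')
print(proj('w4',[.4304,-.325,.091]),proj('t4',[.5013,.1277,.088]),proj('s4',[.5013,.1277,.088]))
o=np.zeros((600,800,3),np.uint8);o[:288,:384]=cv2.resize(cv2.imread('pics/w4.png'),(384,288))
o[:300,400:800]=cv2.resize(cv2.imread('pics/s4.png')[70:190,260:420],(400,300))
o[300:600,:300]=cv2.resize(cv2.imread('pics/t4.png')[180:255,90:165],(300,300),interpolation=2)
o[300:600,320:720]=cv2.resize(cv2.imread('pics/w4.png')[150:300,160:360],(400,300),interpolation=2)
cv2.imwrite('pics/c4.png',o)"
```

```text
time_s: 13.1
position: [0.428, -0.325, 0.1586]
tool_rot: [[0.931, -0.365, -0.001], [-0.365, -0.931, 0.001], [-0.001, -0.001, -1.0]]
ft_force: [0.2, -0.1, -0.2]
grip_width: 0.04
gripper_force: 0.0
d tool [ 0.0022 -0.0009 -0.0014] dist 0.0028 yaw -111.42 turn 0.18 q6 61.576673834316615 F [ 0.23 -0.13 -0.2 ] t 13.1 tilt [-7.e-04  8.e-04 -1.e+00]
[254.05418406 202.2779649 ] [131.51176915 210.28530087] [302.45291816 106.45629662]
```

View pics/c4.png

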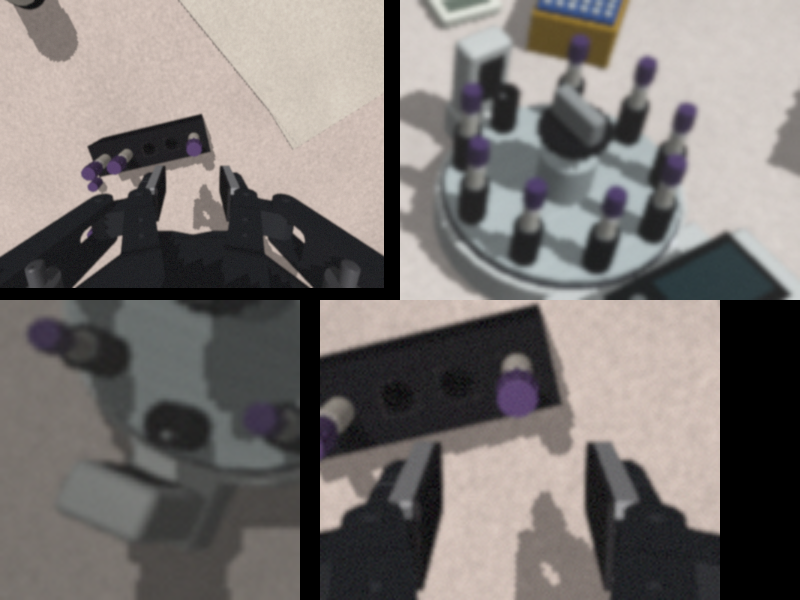

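Scene crop: the empty holder's rim is at scene pixel (302.8,106.8), against a predicted (302.5,106.5), so it's at the post and the knob is up. The lone cap is centred between the fingers. The wrist camera has a steady bias of about 4 px, so I'll trust the top camera, which agreed with the touch at the knob. Grasping now.

```bash
python3 nudge.py '[[0.0022,-0.0009,0.02,0,0.04],[0,0,0.03,0,0.04],[0,0,0.025,0,0.04],[0,0,0.0125,0,0.04],[0,0,0,0,0.04]]' | python3 ok.py 9; python3 nudge.py '[[0,0,0,0,0.01],[0,0,0,0,0.01],[0,0,0,0,0.01],[0,0,0,0,0.01],[0,0,0,0,0.01]]' 40; python3 go.py 0.4304 -0.325 0.071 -111.6
python3 nudge.py '[[0,0,-0.01,0,0.01],[0,0,-0.03,0,0.01],[0,0,-0.04,0,0.01],[0,0,-0.04,0,0.01],[0,0,-0.04,0,0.01],[0,0,0,0,0.01]]'
python3 go.py 0.5007 0.1269 0.23 -111.6
```

```text
13.75 [0.4302, -0.3247, 0.0705] [0.1, -0.2, 0.7] 0.0
time_s: 14.25
position: [0.4308, -0.3257, 0.0721]
tool_rot: [[0.931, -0.365, 0.002], [-0.365, -0.931, -0.002], [0.002, 0.001, -1.0]]
ft_force: [-0.4, -0.6, 6.6]
grip_width: 0.0146
gripper_force: 39.3
d tool [-0.0006 -0.0006  0.0011] dist 0.0014 yaw -111.43 turn 0.17 q6 61.775106794044824 F [-0.36 -0.56  6.64] t 14.25 tilt [ 0.0017 -0.0022 -1.    ]
time_s: 14.85
position: [0.4313, -0.3259, 0.2368]
tool_rot: [[0.931, -0.365, 0.007], [-0.365, -0.931, -0.007], [0.009, 0.004, -1.0]]
ft_force: [-0.2, -1.0, -0.4]
grip_width: 0.0145
gripper_force: 39.3
d tool [-0.1008 -0.4469  0.004 ] dist 0.4582 yaw -111.42 turn 0.18 q6 61.774960573959405 F [-0.16 -1.04 -0.38] t 14.85 tilt [ 0.0067 -0.0073 -1.    ]
```

```bash
python3 nudge.py '[[-0.01,-0.0447,0,0,0.01],[-0.01,-0.0447,0,0,0.01],[-0.01,-0.0447,0,0,0.01],[-0.01,-0.0447,0,0,0.01],[-0.01,-0.0447,0,0,0.01],[-0.01,-0.0447,0,0,0.01],[-0.01,-0.0447,0,0,0.01],[-0.01,-0.0447,0,0,0.01],[-0.01,-0.0447,0,0,0.01],[-0.01,-0.0447,0,0,0.01]]' >/dev/null
python3 nudge.py '[[0,0,0,0,0.01],[0,0,0,0,0.01],[0,0,0,0,0.01]]' | python3 ok.py 9
python3 go.py 0.5007 0.1269 0.18 -111.6
python3 -c "
from h import *
snap('top','t5');snap('scene','s5');snap('wrist','w5')
p=np.array(env.observe()['position']);print(proj('s5',p-[0,0,.0621]),proj('s5',[.5007,.1269,.088]),proj('s5',p-[0,0,.042]),proj('s5',p+[0,0,.019]))
o=np.zeros((600,800,3),np.uint8)
o[:,:500]=cv2.resize(cv2.imread('pics/s5.png')[30:150,255:355],(500,600),interpolation=2)
o[:300,500:800]=cv2.resize(cv2.imread('pics/t5.png')[160:260,80:180],(300,300),interpolation=2)
o[300:525,500:800]=cv2.resize(cv2.imread('pics/w5.png'),(300,225))
cv2.imwrite('pics/c5.png',o)"
```

```text
16.15 [0.5002, 0.1268, 0.2308] [-0.6, -0.0, 0.8] 39.3
d tool [ 0.0005 -0.0003  0.0508] dist 0.0508 yaw -111.48 turn 0.12 q6 112.54572732113482 F [-0.56 -0.02  0.83] t 16.15 tilt [-1.e-03 -2.e-04 -1.e+00]
[306.05584702  75.64409121] [302.01942784 106.55491397] [307.22600105  67.04896507] [311.13519757  38.33476493]
```

View pics/c5.png

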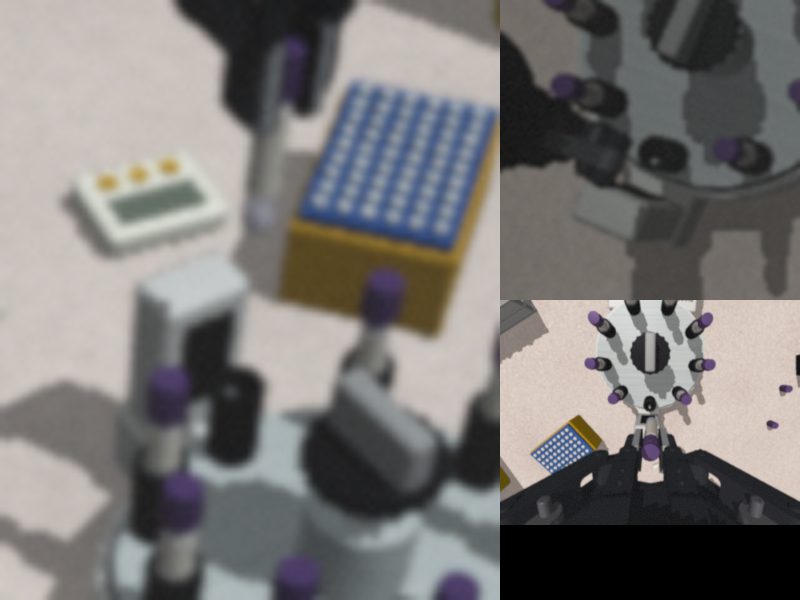

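The tube hangs upright. In the scene crop its foot is at (260,225), over the holder rim at (243,385), and both are shifted the same +1 px from prediction, so they're aligned. Descending.

```bash
python3 nudge.py '[[0.0005,-0.0003,0.03,0,0.01],[0,0,0.03,0,0.01],[0,0,0.015,0,0.01],[0,0,0,0,0.01],[0,0,0,0,0.01]]' | python3 ok.py 4 &&
python3 nudge.py '[[0,0,0.003,0,0.01],[0,0,0,0,0.01]]' | python3 ok.py 4 &&
python3 nudge.py '[[0,0,0.002,0,0.01],[0,0,0,0,0.01]]' | python3 ok.py 4 &&
python3 nudge.py '[[0,0,0.002,0,0.01],[0,0,0,0,0.01]]' | python3 ok.py 4 &&
python3 nudge.py '[[0,0,0.002,0,0.01],[0,0,0,0,0.01]]' | python3 ok.py 4 &&
python3 nudge.py '[[0,0,0.002,0,0.01],[0,0,0,0,0.01]]' | python3 ok.py 4
python3 go.py 0.5007 0.1269 0.114 -111.6
```

```text
16.8 [0.5015, 0.1271, 0.1566] [-0.1, -0.8, -0.2] 39.3
17.0 [0.5013, 0.1275, 0.1536] [-0.6, 0.4, -0.3] 39.3
17.2 [0.5011, 0.1276, 0.1511] [-0.5, 0.3, -0.8] 39.3
17.4 [0.501, 0.1277, 0.1488] [-0.0, -0.4, 0.2] 39.3
17.6 [0.501, 0.1277, 0.1468] [-0.0, 0.9, -0.7] 39.3
17.8 [0.501, 0.1276, 0.1447] [0.7, 1.3, -1.0] 39.3
d tool [0.     0.0008 0.0308] dist 0.0308 yaw -111.43 turn 0.17 q6 112.58895159350685 F [ 0.71  1.27 -1.04] t 17.8 tilt [-5.e-04 -0.e+00 -1.e+00]
```

```bash

python3 nudge.py '[[0,0.0004,0.002,0,0.01],[0,0,0,0,0.01]]' | python3 ok.py 8 &&
python3 nudge.py '[[0,0,0.002,0,0.01],[0,0,0,0,0.01]]' | python3 ok.py 10 &&
python3 nudge.py '[[0,0,0.002,0,0.01],[0,0,0,0,0.01]]' | python3 ok.py 12 &&
python3 nudge.py '[[0,0,0.002,0,0.01],[0,0,0,0,0.01]]' | python3 ok.py 12 &&
python3 nudge.py '[[0,0,0.002,0,0.01],[0,0,0,0,0.01]]' | python3 ok.py 12 &&
python3 nudge.py '[[0,0,0.002,0,0.01],[0,0,0,0,0.01]]' | python3 ok.py 12 &&
python3 nudge.py '[[0,0,0.002,0,0.01],[0,0,0,0,0.01]]' | python3 ok.py 12
python3 go.py 0.5007 0.1269 0.114 -111.6
```

```text
18.0 [0.5008, 0.1272, 0.1427] [0.0, 0.3, -1.1] 39.3
18.2 [0.5009, 0.1273, 0.1408] [-0.6, 0.7, -0.4] 39.3
18.4 [0.5011, 0.1272, 0.1389] [0.3, -0.1, 0.6] 39.4
18.6 [0.5012, 0.1272, 0.1372] [0.4, 0.0, 1.1] 39.5
18.8 [0.5011, 0.1273, 0.1351] [1.3, 0.2, 0.7] 39.5
19.0 [0.501, 0.1273, 0.1329] [1.9, -0.7, 1.3] 39.5
19.2 [0.501, 0.1272, 0.1309] [1.4, -0.8, 2.0] 39.6
d tool [-0.0002  0.0004  0.0169] dist 0.0169 yaw -111.43 turn 0.17 q6 112.54676351223705 F [ 1.4  -0.78  2.03] t 19.2 tilt [ 2.e-04 -1.e-04 -1.e+00]
```

```bash

python3 nudge.py '[[0,0,0.002,0,0.01],[0,0,0,0,0.01]]' | python3 ok.py 12 &&
python3 nudge.py '[[0,0,0.002,0,0.01],[0,0,0,0,0.01]]' | python3 ok.py 12 &&
python3 nudge.py '[[0,0,0.002,0,0.01],[0,0,0,0,0.01]]' | python3 ok.py 12 &&
python3 nudge.py '[[0,0,0.002,0,0.01],[0,0,0,0,0.01]]' | python3 ok.py 12 &&
python3 nudge.py '[[0,0,0.002,0,0.01],[0,0,0,0,0.01]]' | python3 ok.py 12 &&
python3 nudge.py '[[0,0,0.002,0,0.01],[0,0,0,0,0.01]]' | python3 ok.py 12 &&
python3 nudge.py '[[0,0,0.002,0,0.01],[0,0,0,0,0.01]]' | python3 ok.py 12
python3 go.py 0.5007 0.1269 0.114 -111.6
```

```text
19.4 [0.5011, 0.1272, 0.129] [1.1, 0.0, 4.2] 39.7
19.6 [0.5011, 0.1272, 0.127] [-0.1, -0.0, 3.4] 39.7
19.8 [0.5011, 0.1272, 0.125] [1.5, 0.4, 3.8] 39.7
20.0 [0.5011, 0.1273, 0.123] [1.2, -0.8, 3.5] 39.8
20.2 [0.5011, 0.1272, 0.121] [0.9, -0.8, 3.7] 39.8
20.4 [0.5011, 0.1272, 0.119] [1.5, -0.7, 3.8] 39.8
20.6 [0.5011, 0.1272, 0.117] [1.5, -1.8, 3.8] 39.8
d tool [-0.0003  0.0005  0.003 ] dist 0.0031 yaw -111.43 turn 0.17 q6 112.54646615125851 F [ 1.53 -1.78  3.79] t 20.6 tilt [ 4.e-04 -1.e-04 -1.e+00]
```

The tube is past the clip. Now the last ~3 mm, in small steps, until the floor is felt.

```bash

python3 nudge.py '[[0,0,0.001,0,0.01],[0,0,0,0,0.01]]' | python3 ok.py 9 &&
python3 nudge.py '[[0,0,0.001,0,0.01],[0,0,0,0,0.01]]' | python3 ok.py 9 &&
python3 nudge.py '[[0,0,0.0007,0,0.01],[0,0,0,0,0.01]]' | python3 ok.py 9 &&
python3 nudge.py '[[0,0,0.0006,0,0.01],[0,0,0,0,0.01]]' | python3 ok.py 9 &&
python3 nudge.py '[[0,0,0.0006,0,0.01],[0,0,0,0,0.01]]' | python3 ok.py 9 &&
python3 nudge.py '[[0,0,0.0006,0,0.01],[0,0,0,0,0.01]]' | python3 ok.py 9 &&
python3 nudge.py '[[0,0,0.0006,0,0.01],[0,0,0,0,0.01]]' | python3 ok.py 9
```

```text
20.8 [0.5012, 0.1272, 0.1161] [1.2, -0.5, 5.1] 39.8
21.0 [0.5012, 0.1272, 0.1151] [2.4, -1.1, 5.3] 39.8
21.2 [0.5012, 0.1273, 0.1145] [1.5, -1.0, 4.6] 39.8
21.4 [0.5014, 0.1273, 0.1142] [1.4, -0.7, 8.0] 40.0
21.6 [0.5016, 0.1273, 0.114] [-0.1, -0.7, 11.5] 40.4
```

The floor was felt at TCP 0.1142, against a predicted 0.1141. Releasing and backing off.

```bash
python3 nudge.py '[[0,0,-0.0003,0,0.04],[0,0,0,0,0.04],[0,0,0,0,0.04],[0,0,-0.01,0,0.04],[0,0,-0.03,0,0.04],[0,0,-0.04,0,0.04],[0,0,-0.04,0,0.04],[-0.04,0,0,0,0.04],[-0.045,0,0,0,0.04],[0,0,0,0,0.04]]' | python3 ok.py 9
python3 nudge.py '[[-0.03,0.03,0,0,0.04],[-0.03,0.03,0,0,0.04],[0,0.04,0,0,0.04],[0,0.04,0,0,0.04],[0,0.04,0,0,0.04],[0,0,0,0,0.04],[0,0,0,0,0.04]]' | python3 ok.py 9
python3 -c "
from h import *
snap('top','t6');snap('scene','s6')
print(proj('s6',[.5007,.1269,.133]),proj('t6',[.5007,.1269,.133]))
o=np.zeros((600,800,3),np.uint8)
o[:,:480]=cv2.resize(cv2.imread('pics/s6.png')[60:185,270:370],(480,600),interpolation=2)
o[:300,500:800]=cv2.resize(cv2.imread('pics/t6.png')[110:260,80:230],(300,300),interpolation=2)
o[300:,500:800]=cv2.resize(cv2.imread('pics/s0.png' if 0 else 'pics/scene0.png')[80:160,290:370],(300,300),interpolation=2)
cv2.imwrite('pics/c6.png',o)"
```

```text
22.6 [0.4176, 0.1596, 0.2342] [0.1, -0.1, -0.2] 0.0
23.3 [0.3004, 0.0121, 0.2339] [0.5, 0.3, -0.3] 0.0
[304.28237682  89.99450682] [123.90076423 208.6589997 ]
```

View pics/c6.png

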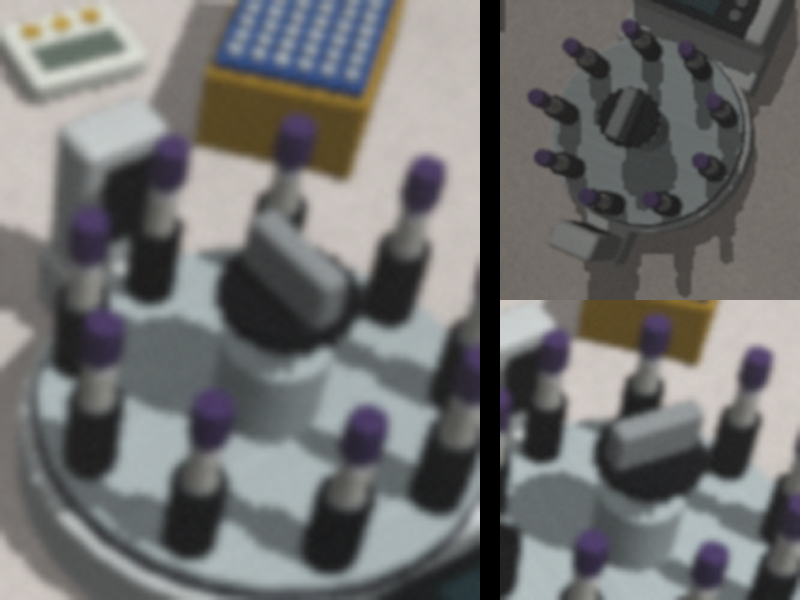

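The scene shows the tube at the post, cap top near (172,148), which is scene pixel (305.8,90.8) against a predicted (304.3,90.0). It's level with its neighbours, and the knob sits at its original height. Handing in.

```bash
python3 -c "
from rig import env, get_image, close_job
print(close_job())"
```

```text
the job is handed in; nothing more can be done
None
```

The empty holder is at the reader post with the knob back up, and the tube stands fully home and let go; I handed the job in at about 23 s, but no verdict came back.

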